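# Change master for workpiece and probe its inclined boss

### The arm

A 7-joint arm with a two-finger parallel gripper is mounted at the origin on the work surface; the furniture and walls round the work are solid. World frame = base frame: x ahead of the robot, y to its left, z up, the work surface at z = 0. Lengths are in m, angles in rad, forces in N, time in s.
With the tool pointing down it reaches from about 0.425 to 0.8 m from the base axis. Payload 8.3 kg.
Tool frame: the origin (TCP) lies on the mounting face of the last link; the fingertips stand 173 mm ahead of it and the grasp point (between the pads) lies 155 mm ahead of it; z points along the fingers, y is the line along which they close (so a half turn about z gives the same grasp; the last joint's range is limited). The gripper opens to 85 mm and grips with 20 to 120 N. Pads are 22 mm wide; open, the fingers measure 114 mm over their backs; the gripper's body (76 mm by 85 mm) begins 54 mm behind the grasp point. The pads swing forward as they close: fully open they stand 13 mm farther back than shut.
Start: joints at [-1.19, 0.383, 0.016, 1.37, -0.006, 1.388, -0.046], TCP at [0.268, 0.564, 0.405] pointing down, gripper open.
Joint ranges: [-2.95, 2.95], [-0.25, 2.06], [-1.52, 1.56], [0.18, 2.33], [-1.44, 4.58], [0.02, 2.06], [-3.01, 3.01]. Speed limits (rad/s): [2.39, 2.39, 3.01, 3.01, 3.14, 3.14, 3.14].

### API

Orientations are given as a unit quaternion [w, x, y, z].
In Python, from station import observe, camera, r, nets gives the robot as it stands. The module is installed in compiled form; this text tells all that it offers.
- The arm moves only by the tool apply_moves, never from a script. Its argument "plan" is a list of rows, each an object with "grip": the closure, from -1 (fully open) to 1 (shut), so that 0 is half open; "travel": the shift along the world's x, y, z in m, a list of three; "rotation": the turn, a rotation vector about the world's x, y, z in degrees, a list of three. A call has 1 to 12 rows; each row shifts and turns the commanded pose from where the row before left it; what a row does not reach is not made up. A row lasts 1/10 s, in which the tool goes at most 50 mm and 8.59 degrees, less where a joint would pass 70% of its speed; a pose out of reach is approached as far as the arm can. A call is refused whole if a number of a shift passes 0.05 or a number of a turn 8.59, either way. A call with a gripper value outside its range is refused whole. The fingers move at their own pace and stop on an object; the grip force is fixed at half the most. Time passes only in rows, so rows that do not move let the fingers close. It gives the time, the measured TCP pose, the force, the opening and the grip force at its end, in the units of the state.
- observe(): the state, without advancing time (a new reading comes with each control period).
- camera(name): name is "scene" or "top" or "wrist"; returns a dict with "frame" (480x640x3 uint8, blue, green, red), "fx", "fy", "cx", "cy" (pixels), "D" ([k1, k2, p1, p2, k3] as OpenCV has them; the pictures are not rectified), "rvec" (rotation vector, rad) and "tvec" (3), from world to camera coordinates, as OpenCV has them; the wrist camera has in their place "hand_eye" (4x4, takes a point from camera to tool coordinates, whose origin is the TCP and whose axes are the flange's). Camera axes: x right, y down, z forward; pixel columns grow to the right and rows downward; lengths in m; the calibration is good to about 2 mm. A picture is of the moment at which its call begins: read the wrist's pose just before it. There is no depth.
- r.hand_in(): hands the job in; it is judged then, once.
Trained networks look in a picture, given as the dict that the camera call returned (one of the last four; its "shot" number tells which), for a name from the list of things; names that differ only in an ending like _2 or _b are one class to them, and where a whole thing is asked for, a point or a joint stands for the part that bears it (a point fixed in the world has none). Each returns a list of dicts, best first, with "p" (0 to 1); they miss things now and then, are a little off and sometimes report something else, mostly with a low value. They report only what shows in the picture. A call takes as long as a camera call. They do not tell look-alikes from the thing itself.
- nets.boxes_of(picture, label): "bbox" ([centre column, centre row, width, height] in pixels, round what is visible of it).
- nets.cut_out(picture, label): "region" (480x640 bool, what is visible of it) and "bbox" ([centre column, centre row, width, height] in pixels, round what is visible of it).
The state is a dict: "time_s": time; "joint_positions": joint angles; "joint_velocities": joint speeds; "joint_efforts": joint torques, N m; "tcp_pos": TCP position; "tcp_rot": TCP orientation; "force": force on the tool from outside, world axes, zero at the start; "torque": the same for the moment, N m; "grip_width": finger opening in m; "grip_force": force on a finger pad.
Only numpy, scipy, OpenCV 4.12 (cv2) and the standard library are available. Lean on these libraries where they do the work, as an engineer would, in place of code of your own. Each camera call takes 0.05 s, during which the arm holds its last target. There are 200 camera calls.

### The job

The gauge has been zeroed, so swap the round setting master and the block-shaped workpiece: stand the workpiece upright in the middle of the square measuring seat and the master upright in the middle of the round waiting seat. Then take the probe from its stand and rest its tip inside the ring marked on the workpiece's inclined boss, the probe square to that face, pressing gently until the spring plunger is about half way in, never to its stop. Finish while still holding the probe there with the gripper, and leave everything else where it is.

Things in the scene. Friction and masses are not known exactly. Their poses are not given: they have to be found in the camera images.
- measuring_seat: Fixed square steel plate, 80 x 80 mm, 12 mm high, with four small dark screw heads at its corners. Origin: centre of its underside; the top is 12 mm above. z is up. It may be left or right of the waiting seat.
- waiting_seat: Fixed round steel disc, 80 mm in diameter, 12 mm high. Origin: centre of its underside; the top is 12 mm above. z is up.
- workpiece: Loose aluminium block 44 (x) x 36 (y) x 32 (z) mm, 0.2 to 0.35 kg; a round boss 26 mm wide rises from its top, leaning 20 degrees towards its -x side; 57 mm high over all. Origin: centre of underside, z up. -x faces roughly the robot at the start (within 35 degrees). Starts on the waiting seat. Grip from above across the y faces, 36 mm apart.
- spot (a point): Centre of the flat end face of the workpiece's boss, marked by a dark dot in a dark ring 13 mm across. In the workpiece's frame it lies at (-5.6, 0, 52) mm. Its z axis is the outward normal of the face: upward, leaning 20 degrees to the workpiece's -x.
- master: Loose round turned steel piece with a waist, 0.15 to 0.3 kg: foot 38 mm in diameter to 9 mm high, waist 32 mm in diameter from 12 to 41 mm, flat head 37 mm in diameter up to 50 mm. Origin: centre of its underside, z up. It starts on the measuring seat. It can be gripped from above about the waist.
- probe: Loose probe, 0.13 kg, upright in the stand, tip down. Origin: on its axis, under its collar (34 mm wide, 6 thick); z runs from tip to rear. Square black grip 24 x 24 mm (faces across x and y) from z 6 to 58, knob to 64 mm. Nose 16 mm wide down to -30, plunger 7 mm wide to the round tip at -48 mm. Comes out straight up; free of the stand once lifted 50 mm.
- probe_tip (a point): The very end of the probe's round plunger tip, on the axis; 48 mm below the probe's origin when the plunger is out, moving with the plunger. Axes as the probe's.
- plunger (a joint): How far the spring plunger is pushed into the probe, m: 0 fully out, 0.010 at its stop. The spring pushes with about 1 N at 0 and 4 N at 0.010 (2.5 N half way).
- probe_stand: Fixed grey stand for the probe: column 50 x 50 mm, 60 mm high, on a foot 80 x 80 mm, 8 mm high; a 20 mm upright hole through its centre. The probe's collar rests on the top, 60 mm above the table. Origin: centre of its underside.
- housing_a: Bystander: small white moulded housing, 25 x 28 x 24 mm, between the two seats, towards the back. Origin: centre of its underside.
- housing_b: Bystander: another small white moulded housing, 25 x 28 x 24 mm, at the back. Origin: centre of its underside.
- label_roll: Bystander: roll of labels, 59 mm in diameter, 30 mm high, at the back. Origin: centre of its underside.
- grease_tin: Bystander: round tin, 54 mm in diameter, 24 mm high, at the back. Origin: centre of its underside.
- marker: Bystander: marker pen lying flat in front of the right-hand seat, 17 mm wide, 133 mm long (its y), 19 mm high. Origin: centre of its underside.
- glue_bottle: Bystander: slender bottle with a needle cap, 26 mm in diameter, 106 mm high, standing at the near left. Origin: centre of its underside. The table in front of the seats, about 0.44 m straight ahead of the robot, is clear.
Things that resemble listed ones, but are neither listed nor needed, are in the scene too. Leave any purple or red look-alike of the probe alone.

How it is judged:
On the way, in this order (a step that is already met when the one before it is completed fails the run):
1. workpiece on the measuring seat and master on the waiting seat, both let go (horizontal distance between workpiece and measuring_seat below 0.015 m and angle between each of workpiece, master's own z axis and vertical below 0.08 rad and z of workpiece in the frame of measuring_seat between 0.009 and 0.016 m and linear speed of each of workpiece, master below 0.03 m/s and horizontal distance between master and waiting_seat below 0.015 m and z of master in the frame of waiting_seat between 0.009 and 0.016 m and contact force between the fingers and workpiece below 0.2 N and contact force between the fingers and master below 0.2 N), for 0.2 s.
2. the probe's tip pressed on the marked spot, square to the face (distance between probe_tip and spot below 0.0065 m and angle between the z axis of probe and the z axis of spot, either way round below 0.14 rad and value of joint plunger between 0.002 and 0.0085 m and contact force between probe and workpiece between 0.5 and 8 N), for 0.2 s.
At the end, for the whole second after the job is handed in: Workpiece on measuring seat, master on waiting seat, upright, within 15 mm of centre, not gripped. Gripper holds the probe still, off its stand: tip within 6.5 mm of the spot, axis within 8 degrees of the face normal, plunger 2 to 8.5 mm in, force 0.5 to 8 N (all of step 1 and all of step 2 and contact force between the fingers and probe above 1 N and contact force between probe and probe_stand below 0.2 N and linear speed of probe below 0.02 m/s); the arm keeps its last pose, push and grip.
It fails at once if a bystander is moved more than 30 mm (distance of any of housing_a, housing_b, label_roll, grease_tin, glue_bottle, marker from where it was at the start of the episode above 0.03 m).
It fails at once if the glue bottle is knocked over (angle between glue_bottle's own z axis and vertical above 0.5 rad).
It fails at once if the probe is rammed onto the workpiece (more than 15 N) (contact force between probe and workpiece above 15 N).
It fails at once if the plunger is driven to its stop on the workpiece (value of joint plunger above 0.0097 m and contact force between probe and workpiece above 1 N).
It also fails if it takes over 72 s, if anything falls off the work surface, if the arm or the gripper's body presses on something with over 40 N, if the wrist force passes 120 N, or if a joint passes its speed limit or range.

## Working session

There is one attempt and no reset: what is moved stays moved. The work goes in short steps, Python scripts to look and compute and a tool call to move; the robot and the scene stay as the last step left them, time stands still between calls to the robot, and variables do not carry over. Pictures are saved under pics/ and viewed, at most 10 in all, crops included, and the job is handed in when it is done.

Besides the shell and the picture viewer there is one more tool, called after "Request:" as name([rows], argument=value, ...), one row to a line, values as JSON. apply_moves: Moves the arm, as the interface text tells. Its arguments: {"type":"object","properties":{"plan":{"type":"array","items":{"type":"object","properties":{"grip":{"type":"number"},"travel":{"type":"array","items":{"type":"number"}},"rotation":{"type":"array","items":{"type":"number"}}}}}},"required":["plan"]}

```bash
mkdir -p pics; cat > h.py <<'E'
import numpy as np, cv2
from scipy.spatial.transform import Rotation as R
from station import observe, camera, r, nets
def RT(c, st=None):
    """world->camera R,t"""
    if "rvec" in c and c["rvec"] is not None:
        return cv2.Rodrigues(np.array(c["rvec"],float))[0], np.array(c["tvec"],float).ravel()
    q=st["tcp_rot"]; T=np.eye(4); T[:3,:3]=R.from_quat([q[1],q[2],q[3],q[0]]).as_matrix(); T[:3,3]=st["tcp_pos"]
    M=np.linalg.inv(T@np.array(c["hand_eye"])); return M[:3,:3],M[:3,3]
def K(c): return np.array([[c["fx"],0,c["cx"]],[0,c["fy"],c["cy"]],[0,0,1.]])
def back(c,uv,z,st=None):
    Rm,t=RT(c,st); p=cv2.undistortPoints(np.array(uv,float).reshape(-1,1,2),K(c),np.array(c["D"],float)).reshape(-1,2)
    d=np.c_[p,np.ones(len(p))]@Rm; o=-Rm.T@t
    return o+d*((z-o[2])/d[:,2])[:,None]
def proj(c,P,st=None):
    Rm,t=RT(c,st); return cv2.projectPoints(np.array(P,float).reshape(-1,3),cv2.Rodrigues(Rm)[0],t,K(c),np.array(c["D"],float))[0].reshape(-1,2)
E
python3 - <<'E'
from h import *
st=observe(); print(st)
for n in ("scene","top"):
    c=camera(n); cv2.imwrite(f"pics/{n}0.png",c["frame"])
    Rm,t=RT(c); print(n,-Rm.T@t, Rm[2])
    for l in ["measuring_seat","waiting_seat","workpiece","master","probe","probe_stand","spot","marker","glue_bottle","housing_a","label_roll","grease_tin"]:
        for b in nets.boxes_of(c,l)[:3]:
            print(l,round(b["p"],2),np.round(b["bbox"],1),np.round(back(c,b["bbox"][:2],0.02)[0],3))
E
```

```text
{'time_s': 0.0, 'joint_positions': array([-1.18987579,  0.38424391,  0.01637393,  1.37118403, -0.00635222,
        1.38822594, -0.04648533]), 'joint_velocities': array([-0.00075077,  0.00068614, -0.00092136, -0.00059624,  0.00030612,
       -0.00113407,  0.00012982]), 'joint_efforts': array([-2.09237473e-04, -6.27619815e+01,  8.44114255e-01, -3.71818471e+01,
        1.65523920e-02,  1.44099383e-02, -6.62481781e-06]), 'tcp_pos': array([0.26824873, 0.56431062, 0.40366141]), 'tcp_rot': array([-2.27967923e-04,  2.20059816e-01,  9.75485860e-01, -9.80832446e-04]), 'force': array([-0.34171783, -0.35939787, -0.14623629]), 'torque': array([ 0.00099139, -0.02276342, -0.03310262]), 'grip_force': 0.0, 'grip_width': 0.08536543395397417}
scene [-0.00217002 -0.49030576  0.7703464 ] [ 0.5501029   0.40375566 -0.7310049 ]
measuring_seat 0.84 [309.4 237.6  50.3  30.1] [ 0.549 -0.076  0.02 ]
waiting_seat 0.66 [247.6 188.2  34.1  18.5] [0.587 0.131 0.02 ]
workpiece 0.95 [248.8 175.9  19.6  29. ] [0.621 0.158 0.02 ]
master 0.77 [305.3 223.6  20.6  28.7] [ 0.576 -0.044  0.02 ]
master 0.53 [286.4 201.2  11.
[... 1149 characters left out ...]
[ 0.566 -0.057  0.02 ]
probe 0.69 [414.6 246.7  22.2  15.2] [ 0.54  -0.327  0.02 ]
probe 0.62 [404.  288.8  15.   14.7] [ 0.437 -0.301  0.02 ]
probe 0.47 [451.4 253.4  19.9  17.5] [ 0.526 -0.418  0.02 ]
probe_stand 0.75 [406.3 251.8  34.6  34.3] [ 0.527 -0.307  0.02 ]
spot 0.7 [220.1 215.6  23.1  20.1] [0.603 0.149 0.02 ]
marker 0.62 [347.5 287.4  49.3  34.5] [ 0.437 -0.165  0.02 ]
glue_bottle 0.49 [181.  307.3  15.4  14. ] [0.378 0.232 0.02 ]
housing_a 0.45 [265.8 213.1   4.6   8. ] [0.612 0.038 0.02 ]
label_roll 0.91 [250.9 180.9  20.5  30.1] [0.692 0.078 0.02 ]
label_roll 0.41 [405.2 249.8  37.3  32.4] [ 0.532 -0.304  0.02 ]
grease_tin 0.91 [338.7 186.5  23.6  26.8] [ 0.684 -0.139  0.02 ]
```

```bash
python3 - <<'E'
import cv2,numpy as np
a=cv2.imread("pics/scene0.png")[140:360,130:490]; b=cv2.imread("pics/top0.png")[160:330,160:480]
a=cv2.resize(a,(490,300),interpolation=cv2.INTER_CUBIC); 
a=cv2.resize(cv2.imread("pics/scene0.png")[150:350,140:480],(510,300),interpolation=3)
b=cv2.resize(b,(565,300),interpolation=3)
m=np.zeros((600,565,3),np.uint8); m[:300,:510]=a; m[300:]=b
cv2.imwrite("pics/m0.png",cv2.resize(m,(753,800))[:,:] if 0 else m)
E
```

```text
(no output)
```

View pics/m0.png

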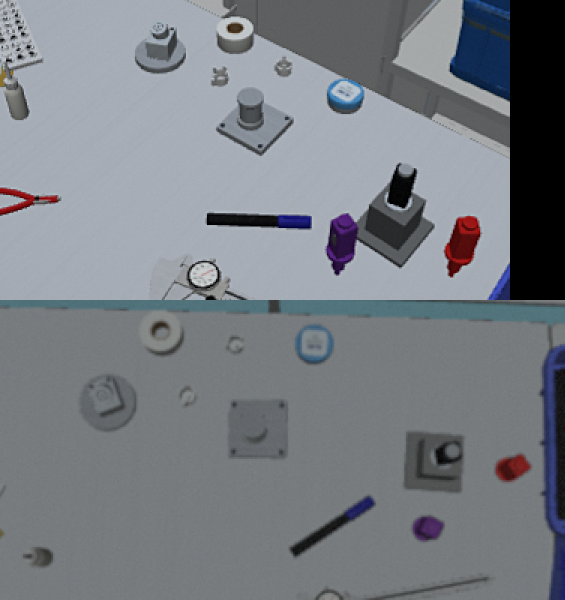

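Request:
apply_moves([
  {"grip": -1, "travel": [0.015, -0.043, 0], "rotation": [0, 0, 2.1]},
  {"grip": -1, "travel": [0.015, -0.043, 0], "rotation": [0, 0, 2.1]},
  {"grip": -1, "travel": [0.015, -0.043, 0], "rotation": [0, 0, 2.1]},
  {"grip": -1, "travel": [0.015, -0.043, 0], "rotation": [0, 0, 2.1]},
  {"grip": -1, "travel": [0.015, -0.043, 0], "rotation": [0, 0, 2.1]},
  {"grip": -1, "travel": [0.015, -0.043, 0], "rotation": [0, 0, 2.1]},
  {"grip": -1, "travel": [0.015, -0.043, 0], "rotation": [0, 0, 2.1]},
  {"grip": -1, "travel": [0.015, -0.043, 0], "rotation": [0, 0, 2.1]},
  {"grip": -1, "travel": [0.015, -0.043, 0], "rotation": [0, 0, 2.1]},
  {"grip": -1, "travel": [0.015, -0.043, 0], "rotation": [0, 0, 2.1]},
  {"grip": -1, "travel": [0.015, -0.043, 0], "rotation": [0, 0, 2.1]},
  {"grip": -1, "travel": [0.015, -0.043, 0], "rotation": [0, 0, 2.1]},
])

```text
time_s: 2.5
tcp_pos: [0.4485, 0.0465, 0.4051]
tcp_rot: [0.0, 0.001, 1.0, 0.0]
force: [2.1, 0.3, -0.5]
grip_width: 0.0854
grip_force: 0.0
```

```bash
cat > look.py <<'E'
from h import *
import sys
def look(fn,labels,Z):
    st=observe(); c=camera("wrist"); cv2.imwrite(f"pics/{fn}.png",c["frame"])
    print(st["time_s"],np.round(st["tcp_pos"],4),np.round(R.from_quat(np.roll(st["tcp_rot"],-1)).as_matrix(),3).tolist(),np.round(st["joint_positions"],2))
    for l in labels:
        for b in nets.cut_out(c,l)[:2]:
            m=b["region"].astype(np.uint8); q=np.argwhere(m)[:,::-1].mean(0)
            print(l,round(b["p"],2),np.round(b["bbox"],1),np.round(back(c,q,Z[l],st)[0],4))
    return st,c
E
python3 - <<'E'
from look import *
st,c=look("w1",["measuring_seat","waiting_seat","workpiece","master","spot","housing_a"],dict(measuring_seat=.012,waiting_seat=.012,workpiece=.04,master=.05,spot=.064,housing_a=.012))
print(np.round(c["hand_eye"],3),c["fx"],c["cx"],c["cy"])
E
```

```text
2.5 [0.4485 0.0465 0.4051] [[-1.0, 0.002, 0.001], [0.002, 1.0, 0.001], [-0.001, 0.001, -1.0]] [-0.6  -0.01  0.43  1.83  0.    1.31  1.39]
measuring_seat 0.95 [221.2 322.   83.8  69.8] [ 0.5528 -0.0501  0.012 ]
waiting_seat 0.81 [410.9 345.4  56.7  70.2] [0.5863 0.1342 0.012 ]
workpiece 0.84 [418.9 363.9  47.9  62.5] [0.5976 0.144  0.04  ]
master 0.6 [227.8 336.9  31.3  55.2] [ 0.557  -0.0469  0.05  ]
spot 0.89 [419.6 366.4  41.6  55.4] [0.5813 0.1369 0.064 ]
housing_a 0.63 [419.1 363.9  46.5  61.8] [0.6163 0.152  0.012 ]
housing_a 0.61 [316.1 363.3  21.   33.4] [0.6128 0.0376 0.012 ]
[[-0.002 -0.957 -0.29   0.075]
 [ 1.    -0.002 -0.    -0.   ]
 [-0.    -0.29   0.957  0.031]
 [ 0.     0.     0.     1.   ]] 387.62951761600755 322.9394819167205 247.26073836083847
```

View pics/w1.png

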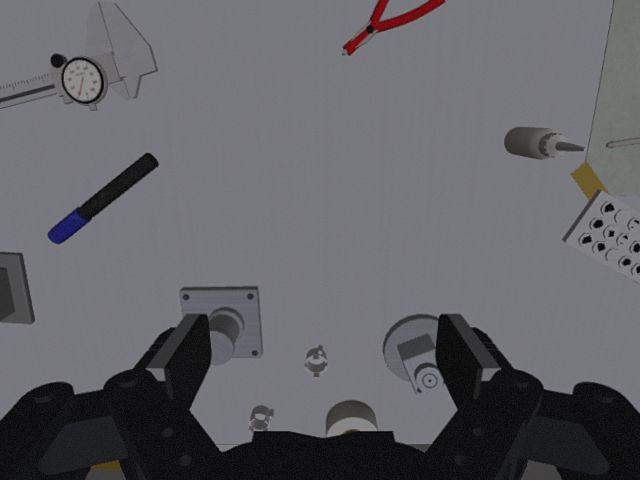

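Request:
apply_moves([
  {"grip": -1, "travel": [0.0, -0.035, -0.01], "rotation": [0, 0, 0]},
  {"grip": -1, "travel": [0, -0.035, -0.01], "rotation": [0, 0, 0]},
  {"grip": -1, "travel": [0, -0.035, -0.01], "rotation": [0, 0, 0]},
  {"grip": -1, "travel": [0, 0, 0], "rotation": [0, 0, 0]},
])

```text
time_s: 3.25
tcp_pos: [0.4475, -0.0598, 0.3737]
tcp_rot: [-0.001, 0.004, 1.0, -0.001]
force: [0.7, 0.1, 0.6]
grip_width: 0.0854
grip_force: 0.0
```

```bash
python3 - <<'E'
from look import *
import pickle
st,c=look("w2",["measuring_seat","master"],dict(measuring_seat=.012,master=.05))
pickle.dump((st,c),open("w2.pkl","wb"))
t=camera("top"); 
for l,z in (("measuring_seat",.012),("waiting_seat",.012),("master",.05)):
    for b in nets.cut_out(t,l)[:1]:
        m=b["region"].astype(np.uint8); cs=max(cv2.findContours(m,0,1)[0],key=cv2.contourArea)
        (u,rr,a)=cv2.minAreaRect(cs); print("top",l,back(t,u,z)[0].round(4),rr,a)
m=nets.cut_out(c,"measuring_seat")[0]["region"].astype(np.uint8)
P=back(c,np.argwhere(m)[:,::-1],.012,st)[:,:2].astype(np.float32)*1000
print(cv2.minAreaRect(P))
cv2.imwrite("pics/w2c.png",cv2.resize(c["frame"][200:400,200:440],(720,600),interpolation=3))
E
```

```text
3.25 [ 0.4475 -0.0598  0.3737] [[-1.0, 0.009, -0.002], [0.009, 1.0, -0.001], [0.002, -0.001, -1.0]] [-0.48  0.01  0.55  1.89 -0.01  1.25  1.64]
measuring_seat 0.65 [323.5 338.2  83.2  78.8] [ 0.5573 -0.0634  0.012 ]
master 0.9 [332.8 355.7  41.6  62.6] [ 0.5596 -0.0554  0.05  ]
top measuring_seat [ 0.6036 -0.0591  0.012 ] (29.024127960205078, 6.821910381317139) 7.125016689300537
top waiting_seat [0.5987 0.1499 0.012 ] (32.0, 31.0) 90.0
top master [ 0.5936 -0.0603  0.05  ] (7.0, 31.0) 90.0
((565.5390014648438, -60.993221282958984), (83.8165512084961, 79.89168548583984), 0.6225786209106445)
```

View pics/w2c.png

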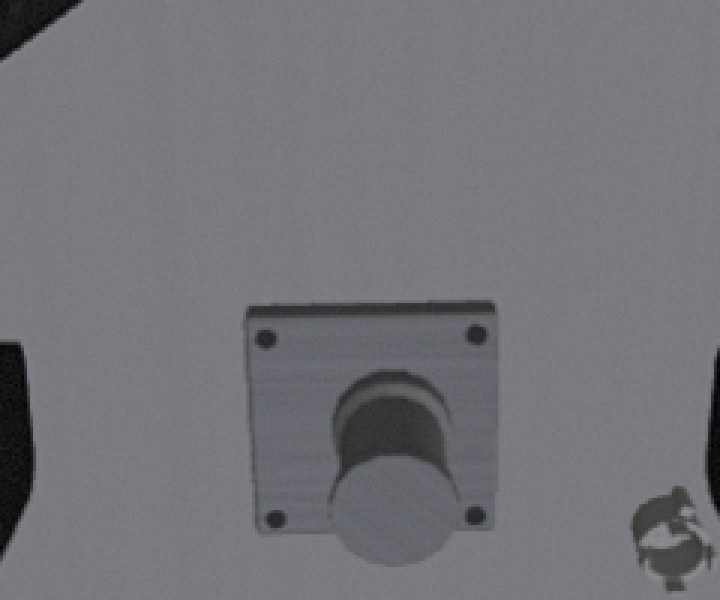

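```bash
python3 - <<'E'
from h import *; import pickle
st,c=pickle.load(open("w2.pkl","rb"))
f=lambda q:np.array(q,float)/3+200-1/3
S=back(c,f([(266,339),(477,335),(476,516),(276,520)]),.0125,st); print(S.round(4),S.mean(0))
print("master",back(c,f([(396,510)]),.062,st), "ring pts x",back(c,f([(330,510),(462,510),(396,566)]),.062,st).round(4))
E
```

```text
[[ 0.5363 -0.0939  0.0125]
 [ 0.5356 -0.0278  0.0125]
 [ 0.6016 -0.027   0.0125]
 [ 0.6024 -0.0931  0.0125]] [ 0.56898497 -0.06045583  0.0125    ]
master [[ 0.56511457 -0.05428883  0.062     ]] ring pts x [[ 0.5649 -0.0728  0.062 ]
 [ 0.5653 -0.0358  0.062 ]
 [ 0.5837 -0.0544  0.062 ]]
```

Request:
apply_moves([
  {"grip": -1, "travel": [0.005, 0.043, 0.0], "rotation": [0, 0, 0]},
  {"grip": -1, "travel": [0.005, 0.043, 0], "rotation": [0, 0, 0]},
  {"grip": -1, "travel": [0.005, 0.043, 0], "rotation": [0, 0, 0]},
  {"grip": -1, "travel": [0.005, 0.043, 0], "rotation": [0, 0, 0]},
  {"grip": -1, "travel": [0.005, 0.033, 0], "rotation": [0, 0, 0]},
  {"grip": -1, "travel": [0, 0, 0], "rotation": [0, 0, 0]},
])

```text
time_s: 4.25
tcp_pos: [0.4727, 0.1547, 0.3743]
tcp_rot: [-0.0, -0.003, 1.0, 0.001]
force: [0.3, 1.0, -0.3]
grip_width: 0.0856
grip_force: 0.0
```

```bash
python3 - <<'E'
from look import *
import pickle
st,c=look("w3",["waiting_seat","workpiece"],dict(waiting_seat=.012,workpiece=.05))
pickle.dump((st,c),open("w3.pkl","wb"))
cv2.imwrite("pics/w3c.png",cv2.resize(c["frame"][220:420,200:440],(720,600),interpolation=3))
E
```

```text
4.25 [0.4727 0.1547 0.3743] [[-1.0, -0.005, -0.001], [-0.005, 1.0, 0.001], [0.001, 0.001, -1.0]] [-0.7   0.12  0.35  1.77 -0.05  1.25  1.24]
waiting_seat 0.7 [318.1 340.1  80.2  70.2] [0.5855 0.1535 0.012 ]
workpiece 0.77 [314.2 364.4  52.9  65.1] [0.592  0.1485 0.05  ]
```

View pics/w3c.png

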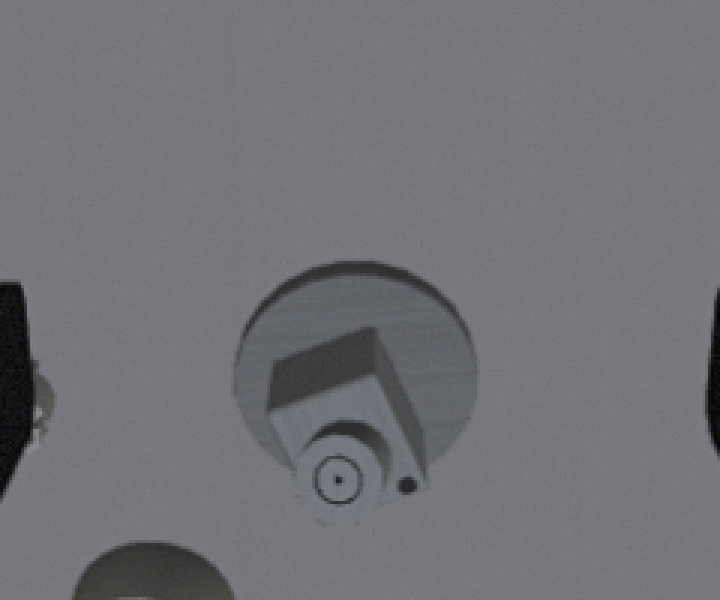

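```bash
python3 - <<'E'
from h import *; import pickle
st,c=pickle.load(open("w3.pkl","rb"))
f=lambda q:np.array(q,float)/3+[200,220]-1/3
B=lambda q,z:back(c,f(q),z,st)
D=B([(236,390),(478,390),(357,275),(310,283),(455,330)],.012); print("disc pts",D.round(4))
from scipy.optimize import least_squares
s=least_squares(lambda p:np.hypot(*(D[:,:2]-p).T)-.04,[.59,.15]);print("disc",s.x,s.fun.round(4))
sp=B([(338,480)],.064)[0]; print("spot",sp)
C=B([(268,410),(372,374)],.044);C2=B([(275,362),(375,327)],.012);print(C,C2)
E4=B([(372,374),(426,487)],.044)
def res(p):
    x,y,th=p; Rm=np.array([[np.cos(th),-np.sin(th)],[np.sin(th),np.cos(th)]])
    W=lambda a,b,z:np.r_[Rm@[a,b]+[x,y],z+.012]
    P=[W(-.022,-.018,.032),W(-.022,.018,.032),W(-.022,-.018,0),W(-.022,.018,0),W(.022,.018,.032),W(-.0056,0,.052)]
    return (proj(c,P,st)-f([(268,410),(372,374),(275,362),(375,327),(426,487),(338,480)])).ravel()
s=least_squares(res,[.59,.15,.3]);print("wp",s.x[:2],np.degrees(s.x[2]),s.fun.round(2))
E
```

```text
disc pts [[0.6027 0.1119 0.012 ]
 [0.6025 0.1905 0.012 ]
 [0.5614 0.1512 0.012 ]
 [0.5642 0.1364 0.012 ]
 [0.5807 0.1825 0.012 ]]
disc [0.60195342 0.15047571] [-0.0014  0.      0.0006  0.0003 -0.0016]
spot [0.59953192 0.14630081 0.064     ]
[[0.58970147 0.12518523 0.044     ]
 [0.57751029 0.15586115 0.044     ]] [[0.5923785  0.12476404 0.012     ]
 [0.57964741 0.15692604 0.012     ]]
wp [0.60470391 0.14859279] 22.14474869714333 [-1.72  1.38  1.27  0.03 -1.21 -1.16  0.06 -1.97  1.29  1.78  0.21 -0.01]
```

Request:
apply_moves([
  {"grip": -1, "travel": [0.0155, -0.035, -0.0125], "rotation": [0, 0, 0]},
  {"grip": -1, "travel": [0.0155, -0.035, -0.0125], "rotation": [0, 0, 0]},
  {"grip": -1, "travel": [0.0155, -0.035, -0.0125], "rotation": [0, 0, 0]},
  {"grip": -1, "travel": [0.0155, -0.035, -0.0125], "rotation": [0, 0, 0]},
  {"grip": -1, "travel": [0.0155, -0.035, -0.0125], "rotation": [0, 0, 0]},
  {"grip": -1, "travel": [0.0155, -0.035, -0.0125], "rotation": [0, 0, 0]},
  {"grip": -1, "travel": [0, 0, 0], "rotation": [0, 0, 0]},
  {"grip": -1, "travel": [0, 0, 0], "rotation": [0, 0, 0]},
])

```text
time_s: 5.2
tcp_pos: [0.5658, -0.064, 0.2995]
tcp_rot: [-0.0, 0.004, 1.0, -0.0]
force: [-0.1, 1.2, -0.2]
grip_width: 0.0858
grip_force: 0.0
```

Request:
apply_moves([
  {"grip": -1, "travel": [-0.001, 0.009, -0.014], "rotation": [0, 0, 0]},
  {"grip": -1, "travel": [0, 0, -0.03], "rotation": [0, 0, 0]},
  {"grip": -1, "travel": [0, 0, -0.03], "rotation": [0, 0, 0]},
  {"grip": -1, "travel": [0, 0, -0.02], "rotation": [0, 0, 0]},
  {"grip": -1, "travel": [0, 0, -0.01], "rotation": [0, 0, 0]},
  {"grip": -1, "travel": [0, 0, 0], "rotation": [0, 0, 0]},
  {"grip": -1, "travel": [0, 0, 0], "rotation": [0, 0, 0]},
])

```text
time_s: 5.9
tcp_pos: [0.5656, -0.0518, 0.1964]
tcp_rot: [0.001, 0.001, 1.0, 0.0]
force: [0.1, -0.4, -0.6]
grip_width: 0.0854
grip_force: 0.0
```

Request:
apply_moves([
  {"grip": 0, "travel": [0, 0, 0], "rotation": [0, 0, 0]},
  {"grip": 0.5, "travel": [0, 0, 0], "rotation": [0, 0, 0]},
  {"grip": 1, "travel": [0, 0, 0], "rotation": [0, 0, 0]},
  {"grip": 1, "travel": [0, 0, 0], "rotation": [0, 0, 0]},
  {"grip": 1, "travel": [0, 0, 0], "rotation": [0, 0, 0]},
  {"grip": 1, "travel": [0, 0, 0], "rotation": [0, 0, 0]},
  {"grip": 1, "travel": [0, 0, 0], "rotation": [0, 0, 0]},
])

```text
time_s: 6.6
tcp_pos: [0.5656, -0.0529, 0.1964]
tcp_rot: [0.001, 0.002, 1.0, -0.0]
force: [-1.1, -0.3, 5.6]
grip_width: 0.0344
grip_force: 58.4
```

Request:
apply_moves([
  {"grip": 1, "travel": [0, 0, 0.02], "rotation": [0, 0, 0]},
  {"grip": 1, "travel": [0, 0, 0.03], "rotation": [0, 0, 0]},
  {"grip": 1, "travel": [-0.025, 0.018, 0], "rotation": [0, 0, 0]},
  {"grip": 1, "travel": [-0.03, 0.022, 0], "rotation": [0, 0, 0]},
  {"grip": 1, "travel": [-0.03, 0.022, 0], "rotation": [0, 0, 0]},
  {"grip": 1, "travel": [-0.03, 0.021, 0], "rotation": [0, 0, 0]},
  {"grip": 1, "travel": [0, 0, -0.02], "rotation": [0, 0, 0]},
  {"grip": 1, "travel": [0, 0, -0.02], "rotation": [0, 0, 0]},
  {"grip": 1, "travel": [0, 0, -0.01], "rotation": [0, 0, 0]},
  {"grip": 1, "travel": [0, 0, -0.004], "rotation": [0, 0, 0]},
  {"grip": 1, "travel": [0, 0, 0], "rotation": [0, 0, 0]},
  {"grip": 1, "travel": [0, 0, 0], "rotation": [0, 0, 0]},
])

```text
time_s: 7.8
tcp_pos: [0.4507, 0.0303, 0.1921]
tcp_rot: [0.0, 0.002, 1.0, -0.0]
force: [0.1, -0.1, -1.5]
grip_width: 0.034
grip_force: 60.1
```

Request:
apply_moves([
  {"grip": 1, "travel": [0, 0, -0.004], "rotation": [0, 0, 0]},
  {"grip": 1, "travel": [0, 0, -0.003], "rotation": [0, 0, 0]},
  {"grip": 1, "travel": [0, 0, 0], "rotation": [0, 0, 0]},
  {"grip": 1, "travel": [0, 0, 0], "rotation": [0, 0, 0]},
])

```text
time_s: 8.2
tcp_pos: [0.4503, 0.0305, 0.1847]
tcp_rot: [-0.0, 0.002, 1.0, -0.0]
force: [0.5, -0.5, -3.0]
grip_width: 0.0341
grip_force: 60.0
```

Request:
apply_moves([
  {"grip": 1, "travel": [0, 0, -0.001], "rotation": [0, 0, 0]},
  {"grip": 1, "travel": [0, 0, 0], "rotation": [0, 0, 0]},
  {"grip": 0.1, "travel": [0, 0, 0], "rotation": [0, 0, 0]},
  {"grip": -0.5, "travel": [0, 0, 0], "rotation": [0, 0, 0]},
  {"grip": -1, "travel": [0, 0, 0], "rotation": [0, 0, 0]},
  {"grip": -1, "travel": [0, 0, 0], "rotation": [0, 0, 0]},
  {"grip": -1, "travel": [0, 0, 0], "rotation": [0, 0, 0]},
])

```text
time_s: 8.9
tcp_pos: [0.4503, 0.0305, 0.1837]
tcp_rot: [-0.0, 0.002, 1.0, -0.0]
force: [0.2, -0.1, 0.3]
grip_width: 0.0854
grip_force: 0.0
```

Request:
apply_moves([
  {"grip": -1, "travel": [0, 0, 0.03], "rotation": [0, 0, 0]},
  {"grip": -1, "travel": [0, 0, 0.04], "rotation": [0, 0, 0]},
  {"grip": -1, "travel": [0, 0, 0.04], "rotation": [0, 0, 0]},
  {"grip": -1, "travel": [0.031, 0.0237, 0], "rotation": [0, 0, 4.4]},
  {"grip": -1, "travel": [0.031, 0.0237, 0], "rotation": [0, 0, 4.4]},
  {"grip": -1, "travel": [0.031, 0.0237, 0], "rotation": [0, 0, 4.4]},
  {"grip": -1, "travel": [0.031, 0.0237, 0], "rotation": [0, 0, 4.4]},
  {"grip": -1, "travel": [0.031, 0.0237, 0], "rotation": [0, 0, 4.4]},
  {"grip": -1, "travel": [0, 0, 0], "rotation": [0, 0, 0]},
  {"grip": -1, "travel": [0, 0, 0], "rotation": [0, 0, 0]},
])

```text
time_s: 9.9
tcp_pos: [0.6055, 0.1495, 0.2926]
tcp_rot: [-0.001, -0.189, 0.982, -0.0]
force: [0.0, -0.0, 0.1]
grip_width: 0.0853
grip_force: 0.0
```

```bash
python3 - <<'E'
from look import *
import pickle
st,c=look("w4",["workpiece"],dict(workpiece=.05))
pickle.dump((st,c),open("w4.pkl","wb"))
th=np.radians(22); W=lambda a,b,z:[.604+a*np.cos(th)-b*np.sin(th),.149+a*np.sin(th)+b*np.cos(th),z+.012]
f=c["frame"].copy()
for p in proj(c,[W(-.022,-.018,.032),W(-.022,.018,.032),W(.022,.018,.032),W(.022,-.018,.032),W(-.0056,0,.052)],st): cv2.circle(f,tuple(int(round(v)) for v in p),1,(0,0,255),-1)
cv2.imwrite("pics/w4c.png",cv2.resize(f[200:480,140:500],(771,600),interpolation=3))
E
```

```text
9.9 [0.6055 0.1495 0.2926] [[-0.928, -0.371, -0.001], [-0.371, 0.928, -0.001], [0.002, -0.0, -1.0]] [-0.57  0.47  0.37  1.54 -0.18  1.17  1.79]
workpiece 0.71 [321.  254.6  63.3  83.8] [0.5989 0.146  0.05  ]
```

View pics/w4c.png

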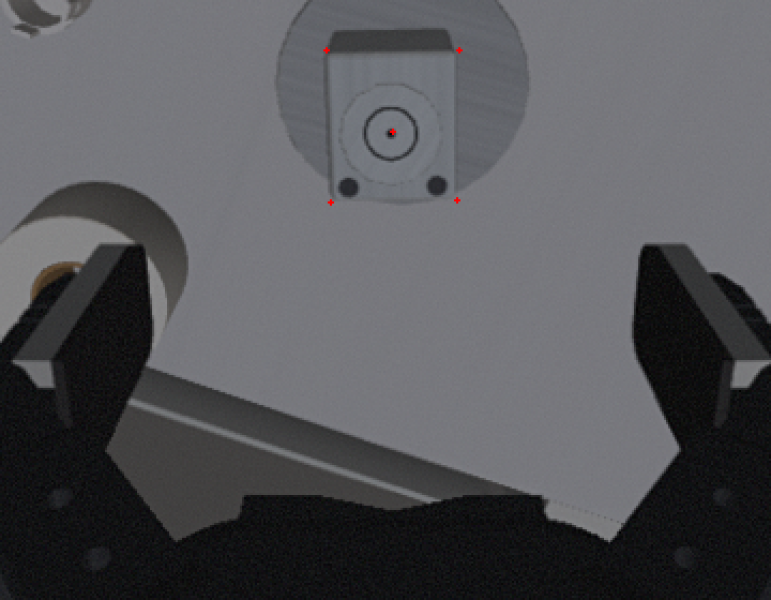

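Request:
apply_moves([
  {"grip": -1, "travel": [-0.001, 0, -0.02], "rotation": [0, 0, 0]},
  {"grip": -1, "travel": [0, 0, -0.03], "rotation": [0, 0, 0]},
  {"grip": -1, "travel": [0, 0, -0.03], "rotation": [0, 0, 0]},
  {"grip": -1, "travel": [0, 0, -0.016], "rotation": [0, 0, 0]},
  {"grip": -1, "travel": [0, 0, -0.01], "rotation": [0, 0, 0]},
  {"grip": -1, "travel": [0, 0, 0], "rotation": [0, 0, 0]},
  {"grip": 0, "travel": [0, 0, 0], "rotation": [0, 0, 0]},
  {"grip": 0.5, "travel": [0, 0, 0], "rotation": [0, 0, 0]},
  {"grip": 1, "travel": [0, 0, 0], "rotation": [0, 0, 0]},
  {"grip": 1, "travel": [0, 0, 0], "rotation": [0, 0, 0]},
  {"grip": 1, "travel": [0, 0, 0], "rotation": [0, 0, 0]},
  {"grip": 1, "travel": [0, 0, 0], "rotation": [0, 0, 0]},
])

```text
time_s: 11.2
tcp_pos: [0.6048, 0.1491, 0.1889]
tcp_rot: [0.001, -0.189, 0.982, 0.0]
force: [-0.3, 0.4, 6.5]
grip_width: 0.0354
grip_force: 61.1
```

Request:
apply_moves([
  {"grip": 1, "travel": [0, 0, 0.02], "rotation": [0, 0, 0]},
  {"grip": 1, "travel": [0, 0, 0.04], "rotation": [0, 0, 0]},
  {"grip": 1, "travel": [-0.005, -0.03, 0], "rotation": [0, 0, -3.1]},
  {"grip": 1, "travel": [-0.005, -0.03, 0], "rotation": [0, 0, -3.1]},
  {"grip": 1, "travel": [-0.005, -0.03, 0], "rotation": [0, 0, -3.1]},
  {"grip": 1, "travel": [-0.005, -0.03, 0], "rotation": [0, 0, -3.1]},
  {"grip": 1, "travel": [-0.005, -0.03, 0], "rotation": [0, 0, -3.1]},
  {"grip": 1, "travel": [-0.005, -0.03, 0], "rotation": [0, 0, -3.1]},
  {"grip": 1, "travel": [-0.005, -0.03, 0], "rotation": [0, 0, -3.1]},
  {"grip": 1, "travel": [0, 0, 0], "rotation": [0, 0, 0]},
  {"grip": 1, "travel": [0, 0, 0], "rotation": [0, 0, 0]},
])

```text
time_s: 12.3
tcp_pos: [0.5681, -0.0637, 0.2467]
tcp_rot: [-0.001, 0.002, 1.0, -0.0]
force: [0.6, -0.6, -2.4]
grip_width: 0.0351
grip_force: 60.2
```

Request:
apply_moves([
  {"grip": 1, "travel": [0.001, 0.001, -0.02], "rotation": [0, 0, 0]},
  {"grip": 1, "travel": [0, 0, -0.02], "rotation": [0, 0, 0]},
  {"grip": 1, "travel": [0, 0, -0.012], "rotation": [0, 0, 0]},
  {"grip": 1, "travel": [0, 0, -0.004], "rotation": [0, 0, 0]},
  {"grip": 1, "travel": [0, 0, -0.002], "rotation": [0, 0, 0]},
  {"grip": 1, "travel": [0, 0, 0], "rotation": [0, 0, 0]},
  {"grip": 1, "travel": [0, 0, 0], "rotation": [0, 0, 0]},
])

```text
time_s: 13.0
tcp_pos: [0.5707, -0.0601, 0.1905]
tcp_rot: [0.001, -0.001, 1.0, -0.0]
force: [-0.4, -0.7, -2.1]
grip_width: 0.0354
grip_force: 60.2
```

Request:
apply_moves([
  {"grip": 1, "travel": [0, 0, -0.0015], "rotation": [0, 0, 0]},
  {"grip": 1, "travel": [0, 0, -0.0005], "rotation": [0, 0, 0]},
  {"grip": 1, "travel": [0, 0, 0], "rotation": [0, 0, 0]},
  {"grip": 0.1, "travel": [0, 0, 0], "rotation": [0, 0, 0]},
  {"grip": -0.5, "travel": [0, 0, 0], "rotation": [0, 0, 0]},
  {"grip": -1, "travel": [0, 0, 0], "rotation": [0, 0, 0]},
  {"grip": -1, "travel": [0, 0, 0], "rotation": [0, 0, 0]},
  {"grip": -1, "travel": [0, 0, 0], "rotation": [0, 0, 0]},
])

```text
time_s: 13.8
tcp_pos: [0.5703, -0.06, 0.1876]
tcp_rot: [-0.0, -0.001, 1.0, -0.0]
force: [0.2, -0.4, -0.9]
grip_width: 0.0856
grip_force: 0.0
```

Request:
apply_moves([
  {"grip": -1, "travel": [0, 0, 0.03], "rotation": [0, 0, 0]},
  {"grip": -1, "travel": [0, 0, 0.04], "rotation": [0, 0, 0]},
  {"grip": -1, "travel": [0, 0, 0.04], "rotation": [0, 0, 0]},
  {"grip": -1, "travel": [-0.04, 0.03, 0], "rotation": [0, 0, 0]},
  {"grip": -1, "travel": [-0.04, 0.03, 0], "rotation": [0, 0, 0]},
  {"grip": -1, "travel": [-0.04, 0.03, 0], "rotation": [0, 0, 0]},
  {"grip": -1, "travel": [0, 0, 0], "rotation": [0, 0, 0]},
  {"grip": -1, "travel": [0, 0, 0], "rotation": [0, 0, 0]},
  {"grip": -1, "travel": [0, 0, 0], "rotation": [0, 0, 0]},
])

```text
time_s: 14.7
tcp_pos: [0.451, 0.0294, 0.2981]
tcp_rot: [0.001, -0.0, 1.0, -0.0]
force: [0.9, -0.7, 0.1]
grip_width: 0.0855
grip_force: 0.0
```

```bash
python3 - <<'E'
from look import *
st,c=look("w5",["master","workpiece"],dict(master=.025,workpiece=.05))
m=nets.cut_out(c,"master")[0]["region"].astype(np.uint8)
# compare with predicted silhouette for master at given xy
a=np.linspace(0,2*np.pi,60)
def sil(x,y):
    P=np.concatenate([np.c_[x+rr*np.cos(a),y+rr*np.sin(a),np.full(60,z)] for rr,z in((.019,0),(.019,.009),(.0185,.041),(.0185,.05))])
    return proj(c,P,st)
ys,xs=np.nonzero(m); obs=[xs.min(),xs.max(),ys.min(),ys.max()]
from scipy.optimize import least_squares
f=lambda p:(lambda q:np.r_[q[:,0].min()-obs[0],q[:,0].max()-obs[1],q[:,1].min()-obs[2],q[:,1].max()-obs[3]])(sil(*p))
s=least_squares(f,[.45,.03],diff_step=1e-3);print(s.x,s.fun,obs)
E
```

```text
14.7 [0.451  0.0294 0.2981] [[-1.0, -0.001, 0.001], [-0.001, 1.0, -0.0], [-0.001, -0.0, -1.0]] [-0.6   0.1   0.49  1.99 -0.05  1.07  1.49]
master 0.66 [322.9 249.2  64.2  72.9] [0.4526 0.0287 0.025 ]
workpiece 0.88 [209.1 404.7  46.8  76.6] [ 0.553  -0.0443  0.05  ]
[0.4506846  0.02841286] [-0.7405495   0.74042162 -1.30437547  1.23759442] [np.int64(291), np.int64(352), np.int64(213), np.int64(288)]
```

Request:
apply_moves([
  {"grip": -1, "travel": [0, 0, -0.03], "rotation": [0, 0, 0]},
  {"grip": -1, "travel": [0, 0, -0.035], "rotation": [0, 0, 0]},
  {"grip": -1, "travel": [0, 0, -0.03], "rotation": [0, 0, 0]},
  {"grip": -1, "travel": [0, 0, -0.018], "rotation": [0, 0, 0]},
  {"grip": -1, "travel": [0, 0, 0], "rotation": [0, 0, 0]},
  {"grip": -1, "travel": [0, 0, 0], "rotation": [0, 0, 0]},
  {"grip": 0, "travel": [0, 0, 0], "rotation": [0, 0, 0]},
  {"grip": 0.5, "travel": [0, 0, 0], "rotation": [0, 0, 0]},
  {"grip": 1, "travel": [0, 0, 0], "rotation": [0, 0, 0]},
  {"grip": 1, "travel": [0, 0, 0], "rotation": [0, 0, 0]},
  {"grip": 1, "travel": [0, 0, 0], "rotation": [0, 0, 0]},
  {"grip": 1, "travel": [0, 0, 0], "rotation": [0, 0, 0]},
])

```text
time_s: 16.1
tcp_pos: [0.4509, 0.03, 0.1856]
tcp_rot: [0.001, -0.001, 1.0, 0.0]
force: [-0.6, -1.0, 6.2]
grip_width: 0.0348
grip_force: 58.9
```

Request:
apply_moves([
  {"grip": 1, "travel": [0, 0, 0.02], "rotation": [0, 0, 0]},
  {"grip": 1, "travel": [0, 0, 0.04], "rotation": [0, 0, 0]},
  {"grip": 1, "travel": [0.03, 0.024, 0], "rotation": [0, 0, 0]},
  {"grip": 1, "travel": [0.03, 0.024, 0], "rotation": [0, 0, 0]},
  {"grip": 1, "travel": [0.03, 0.024, 0], "rotation": [0, 0, 0]},
  {"grip": 1, "travel": [0.03, 0.024, 0], "rotation": [0, 0, 0]},
  {"grip": 1, "travel": [0.03, 0.024, 0], "rotation": [0, 0, 0]},
  {"grip": 1, "travel": [0, 0, -0.02], "rotation": [0, 0, 0]},
  {"grip": 1, "travel": [0, 0, -0.02], "rotation": [0, 0, 0]},
  {"grip": 1, "travel": [0, 0, -0.003], "rotation": [0, 0, 0]},
  {"grip": 1, "travel": [0, 0, 0], "rotation": [0, 0, 0]},
  {"grip": 1, "travel": [0, 0, 0], "rotation": [0, 0, 0]},
])

```text
time_s: 17.3
tcp_pos: [0.6006, 0.1498, 0.2027]
tcp_rot: [0.001, -0.0, 1.0, 0.0]
force: [-0.4, 0.5, -2.0]
grip_width: 0.0344
grip_force: 60.1
```

Request:
apply_moves([
  {"grip": 1, "travel": [0, 0, -0.003], "rotation": [0, 0, 0]},
  {"grip": 1, "travel": [0, 0, -0.002], "rotation": [0, 0, 0]},
  {"grip": 1, "travel": [0, 0, -0.001], "rotation": [0, 0, 0]},
  {"grip": 1, "travel": [0, 0, 0], "rotation": [0, 0, 0]},
  {"grip": 0.1, "travel": [0, 0, 0], "rotation": [0, 0, 0]},
  {"grip": -0.5, "travel": [0, 0, 0], "rotation": [0, 0, 0]},
  {"grip": -1, "travel": [0, 0, 0], "rotation": [0, 0, 0]},
  {"grip": -1, "travel": [0, 0, 0], "rotation": [0, 0, 0]},
  {"grip": -1, "travel": [0, 0, 0.03], "rotation": [0, 0, 0]},
  {"grip": -1, "travel": [0, 0, 0.04], "rotation": [0, 0, 0]},
  {"grip": -1, "travel": [0, 0, 0.05], "rotation": [0, 0, 0]},
  {"grip": -1, "travel": [0, 0, 0.05], "rotation": [0, 0, 0]},
])

```text
time_s: 18.5
tcp_pos: [0.5999, 0.1499, 0.3671]
tcp_rot: [-0.001, -0.001, 1.0, -0.0]
force: [1.1, 0.1, -0.4]
grip_width: 0.0857
grip_force: 0.0
```

Request:
apply_moves([
  {"grip": -1, "travel": [-0.042, 0, 0], "rotation": [0, 0, 0]},
  {"grip": -1, "travel": [-0.042, 0, 0], "rotation": [0, 0, 0]},
  {"grip": -1, "travel": [-0.042, 0, 0], "rotation": [0, 0, 0]},
  {"grip": -1, "travel": [0, 0, 0], "rotation": [0, 0, 0]},
  {"grip": -1, "travel": [0, 0, 0], "rotation": [0, 0, 0]},
])

```text
time_s: 19.0
tcp_pos: [0.4737, 0.1501, 0.3661]
tcp_rot: [0.0, -0.001, 1.0, 0.001]
force: [0.1, 0.5, -0.2]
grip_width: 0.0852
grip_force: 0.0
```

```bash
python3 - <<'E'
from look import *
st,c=look("w6",["master","waiting_seat"],dict(master=.037,waiting_seat=.012))
cv2.imwrite("pics/w6c.png",c["frame"][220:420,200:440])
E
```

```text
19.0 [0.4737 0.1501 0.3661] [[-1.0, -0.002, 0.0], [-0.002, 1.0, 0.001], [-0.0, 0.001, -1.0]] [-0.78  0.13  0.45  1.79 -0.06  1.23  1.26]
master 0.59 [321.2 368.   43.5  66.3] [0.603  0.1484 0.037 ]
waiting_seat 0.77 [324.  343.1  82.8  72.1] [0.5886 0.1514 0.012 ]
```

Request:
apply_moves([
  {"grip": -1, "travel": [-0.005, -0.043, 0], "rotation": [0, 0, 0]},
  {"grip": -1, "travel": [-0.005, -0.043, 0], "rotation": [0, 0, 0]},
  {"grip": -1, "travel": [-0.005, -0.043, 0], "rotation": [0, 0, 0]},
  {"grip": -1, "travel": [-0.005, -0.043, 0], "rotation": [0, 0, 0]},
  {"grip": -1, "travel": [0, -0.038, 0], "rotation": [0, 0, 0]},
  {"grip": -1, "travel": [0, 0, 0], "rotation": [0, 0, 0]},
  {"grip": -1, "travel": [0, 0, 0], "rotation": [0, 0, 0]},
])

```text
time_s: 19.85
tcp_pos: [0.455, -0.0611, 0.3658]
tcp_rot: [0.0, 0.001, 1.0, -0.0]
force: [-0.2, 0.0, 0.4]
grip_width: 0.0856
grip_force: 0.0
```

```bash
python3 - <<'E'
from look import *; import pickle
st,c=look("w7",["workpiece","measuring_seat"],dict(workpiece=.05,measuring_seat=.012))
pickle.dump((st,c),open("w7.pkl","wb"))
f=c["frame"].copy()
a=cv2.imread("pics/w6c.png"); m=np.hstack([a,f[200:400,200:440]])
cv2.imwrite("pics/w67.png",cv2.resize(m,(800,333),interpolation=3))
E
```

```text
19.85 [ 0.455  -0.0611  0.3658] [[-1.0, 0.002, 0.0], [0.002, 1.0, -0.001], [-0.0, -0.001, -1.0]] [-0.55  0.04  0.64  1.89 -0.02  1.23  1.66]
workpiece 0.63 [323.1 353.3  43.1  61.6] [ 0.5586 -0.0605  0.05  ]
measuring_seat 0.73 [323.8 334.7  84.5  79. ] [ 0.5574 -0.0606  0.012 ]
```

View pics/w67.png

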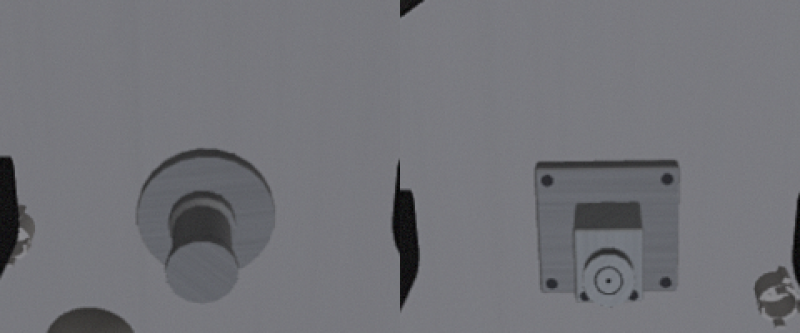

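```bash
python3 - <<'E'
from h import *; import pickle
st,c=pickle.load(open("w7.pkl","rb"))
print(back(c,[(324.6,367.8)],.064,st))
E
```

```text
[[ 0.56465947 -0.06059546  0.064     ]]
```

Request:
apply_moves([
  {"grip": -1, "travel": [-0.004, -0.041, 0.006], "rotation": [0, 0, 0]},
  {"grip": -1, "travel": [-0.004, -0.041, 0.006], "rotation": [0, 0, 0]},
  {"grip": -1, "travel": [-0.004, -0.041, 0.006], "rotation": [0, 0, 0]},
  {"grip": -1, "travel": [-0.004, -0.041, 0.006], "rotation": [0, 0, 0]},
  {"grip": -1, "travel": [-0.004, -0.041, 0.006], "rotation": [0, 0, 0]},
  {"grip": -1, "travel": [-0.004, -0.041, 0.006], "rotation": [0, 0, 0]},
  {"grip": -1, "travel": [0, 0, 0], "rotation": [0, 0, 0]},
  {"grip": -1, "travel": [0, 0, 0], "rotation": [0, 0, 0]},
])

```text
time_s: 20.8
tcp_pos: [0.4308, -0.306, 0.4014]
tcp_rot: [-0.0, -0.0, 1.0, -0.0]
force: [-0.0, -0.0, 0.4]
grip_width: 0.0856
grip_force: 0.0
```

```bash
python3 - <<'E'
from look import *; import pickle
st,c=look("w8",["probe","probe_stand"],dict(probe=.09,probe_stand=.06))
pickle.dump((st,c),open("w8.pkl","wb"))
cv2.imwrite("pics/w8c.png",cv2.resize(c["frame"][200:420,190:470],(763,600),interpolation=3))
E
```

```text
20.8 [ 0.4308 -0.306   0.4014] [[-1.0, -0.001, -0.001], [-0.001, 1.0, -0.001], [0.001, -0.001, -1.0]] [-0.18  0.23  0.87  1.67 -0.18  1.33  2.29]
probe 0.88 [221.9 321.8  43.   66.4] [ 0.5015 -0.3873  0.09  ]
probe 0.68 [323.1 351.1  44.4  68.4] [ 0.529  -0.3078  0.09  ]
probe_stand 0.8 [322.3 311.6  81.2  96.1] [ 0.5014 -0.3073  0.06  ]
```

View pics/w8c.png

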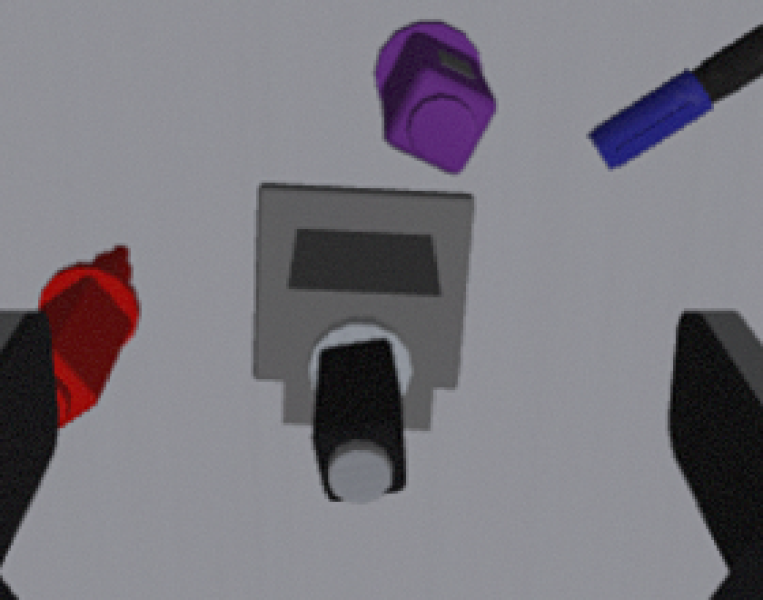

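```bash
python3 - <<'E'
from h import *; import pickle
st,c=pickle.load(open("w8.pkl","rb"))
f=lambda q:np.array(q,float)/[2.725,2.727]+[190,200]-.3
B=lambda q,z:back(c,f(q),z,st).round(4)
print("knob",B([(362,475)],.124),"collar LR near",B([(308,372),(412,372),(360,321)],.066))
print("bottom near edge",B([(319,352),(390,340)],.066),"far top",B([(330,500),(404,489)],.118))
print("red base,top",B([(89,315),(139,315)],.05),B([(60,427),(100,400)],.10))
print("foot",B([(262,187),(474,197)],.008))
E
```

```text
knob [[ 0.5288 -0.3067  0.124 ]] collar LR near [[ 0.5303 -0.3243  0.066 ]
 [ 0.5303 -0.2905  0.066 ]
 [ 0.5119 -0.3074  0.066 ]]
bottom near edge [[ 0.523  -0.3206  0.066 ]
 [ 0.5187 -0.2978  0.066 ]] far top [[ 0.5412 -0.3157  0.118 ]
 [ 0.5376 -0.295   0.118 ]]
red base,top [[ 0.518  -0.3986  0.05  ]
 [ 0.5179 -0.3817  0.05  ]] [[ 0.5293 -0.3958  0.1   ]
 [ 0.5202 -0.3832  0.1   ]]
foot [[ 0.4875 -0.3433  0.008 ]
 [ 0.4915 -0.2658  0.008 ]]
```

Request:
apply_moves([
  {"grip": -0.2, "travel": [0.033, -0.001, -0.024], "rotation": [0, 0, 4]},
  {"grip": -0.2, "travel": [0.033, 0, -0.024], "rotation": [0, 0, 4]},
  {"grip": -0.2, "travel": [0.032, 0, -0.024], "rotation": [0, 0, 2]},
  {"grip": -0.2, "travel": [0, 0, 0], "rotation": [0, 0, 0]},
  {"grip": -0.2, "travel": [0, 0, 0], "rotation": [0, 0, 0]},
  {"grip": -0.2, "travel": [0, 0, 0], "rotation": [0, 0, 0]},
])

```text
time_s: 21.55
tcp_pos: [0.528, -0.3069, 0.3305]
tcp_rot: [0.0, -0.088, 0.996, -0.0]
force: [0.1, -0.6, 0.6]
grip_width: 0.0513
grip_force: 0.0
```

```bash
python3 - <<'E'
from look import *; import pickle
st,c=look("w9",["probe"],dict(probe=.09))
cv2.imwrite("pics/w9c.png",cv2.resize(c["frame"][150:480,100:540],(800,600),interpolation=3))
e=lambda p:proj(c,[p],st)[0].round(1)
th=np.radians(10)
print("knob pred",e([.529,-.307,.124]))
E
```

```text
21.55 [ 0.528  -0.3069  0.3305] [[-0.985, -0.175, 0.001], [-0.175, 0.985, -0.0], [-0.001, -0.001, -1.0]] [-0.08  0.48  0.77  1.55 -0.35  1.25  2.49]
probe 0.96 [393.1 102.5  76.6  66.4] [ 0.4353 -0.2876  0.09  ]
probe 0.88 [323.4 267.5  54.8  77.6] [ 0.5298 -0.3076  0.09  ]
knob pred [322.6 290.5]
```

View pics/w9c.png

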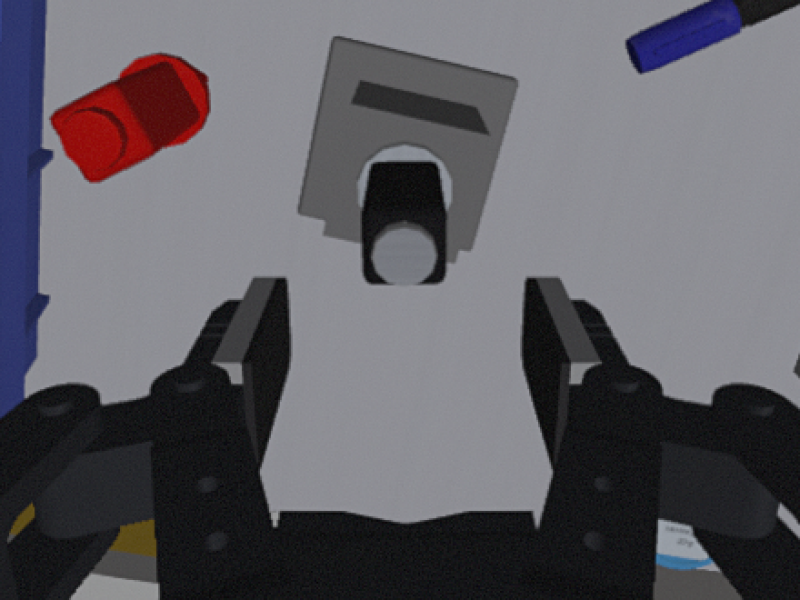

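Request:
apply_moves([
  {"grip": -0.2, "travel": [0, 0, -0.025], "rotation": [0, 0, 0]},
  {"grip": -0.2, "travel": [0, 0, -0.03], "rotation": [0, 0, 0]},
  {"grip": -0.2, "travel": [0, 0, -0.02], "rotation": [0, 0, 0]},
  {"grip": -0.2, "travel": [0, 0, -0.008], "rotation": [0, 0, 0]},
  {"grip": -0.2, "travel": [0, 0, 0], "rotation": [0, 0, 0]},
  {"grip": 0.2, "travel": [0, 0, 0], "rotation": [0, 0, 0]},
  {"grip": 0.6, "travel": [0, 0, 0], "rotation": [0, 0, 0]},
  {"grip": 1, "travel": [0, 0, 0], "rotation": [0, 0, 0]},
  {"grip": 1, "travel": [0, 0, 0], "rotation": [0, 0, 0]},
  {"grip": 1, "travel": [0, 0, 0], "rotation": [0, 0, 0]},
  {"grip": 1, "travel": [0, 0, 0], "rotation": [0, 0, 0]},
])

```text
time_s: 22.75
tcp_pos: [0.5287, -0.3075, 0.2485]
tcp_rot: [0.001, -0.088, 0.996, -0.001]
force: [-0.7, 0.9, 7.1]
grip_width: 0.0236
grip_force: 59.2
```

Request:
apply_moves([
  {"grip": 1, "travel": [0, 0, 0.01], "rotation": [0, 0, 0]},
  {"grip": 1, "travel": [0, 0, 0.025], "rotation": [0, 0, 0]},
  {"grip": 1, "travel": [0, 0, 0.025], "rotation": [0, 0, 0]},
  {"grip": 1, "travel": [0, 0, 0.025], "rotation": [0, 0, 0]},
  {"grip": 1, "travel": [0, 0, 0.025], "rotation": [0, 0, 0]},
  {"grip": 1, "travel": [-0.003, 0.015, 0], "rotation": [0, 0, 0]},
  {"grip": 1, "travel": [-0.009, 0.04, 0], "rotation": [0, -4, 0]},
  {"grip": 1, "travel": [-0.009, 0.04, 0], "rotation": [0, -4, 0]},
  {"grip": 1, "travel": [-0.009, 0.04, 0], "rotation": [0, -4, 0]},
  {"grip": 1, "travel": [-0.009, 0.04, 0], "rotation": [0, -4, 0]},
  {"grip": 1, "travel": [-0.009, 0.04, 0], "rotation": [0, -4, 0]},
  {"grip": 1, "travel": [-0.007, 0.032, 0], "rotation": [0, 0, 0]},
])

```text
time_s: 23.95
tcp_pos: [0.4719, -0.0582, 0.3573]
tcp_rot: [0.175, -0.087, 0.981, -0.014]
force: [-0.1, -0.2, -1.1]
grip_width: 0.0233
grip_force: 59.7
```

Request:
apply_moves([
  {"grip": 1, "travel": [0, 0, 0], "rotation": [0, 0, 0]},
  {"grip": 1, "travel": [0, 0, 0], "rotation": [0, 0, 0]},
  {"grip": 1, "travel": [0, 0, 0], "rotation": [0, 0, 0]},
])

```text
time_s: 24.25
tcp_pos: [0.4734, -0.0613, 0.3571]
tcp_rot: [0.173, -0.086, 0.981, -0.015]
force: [0.9, -0.2, -0.9]
grip_width: 0.0234
grip_force: 59.8
```

```bash
cat > tip.py <<'E'
from look import *
def tip(L=.2365,spot=np.array([.5647,-.0605,.064])):
    st=observe(); M=R.from_quat(np.roll(st["tcp_rot"],-1)).as_matrix(); z=M[:,2]
    n=np.array([-np.sin(np.radians(20)),0,np.cos(np.radians(20))])
    t=st["tcp_pos"]+L*z; d=t-spot
    print("t",st["time_s"],"tcp",st["tcp_pos"].round(4),"axis ang",np.degrees(np.arccos(-z@n)).round(2),z.round(3),"tip",t.round(4),"along n",(d@n).round(4),"lat",(d-(d@n)*n).round(4),"F",np.round(st["force"],2),"q",np.round(st["joint_positions"],2))
    return st,t
E
python3 - <<'E'
from tip import *
st,t=tip()
c=camera("wrist"); f=c["frame"]; 
e=proj(c,[[.5647,-.0605,.064],t],st); print(e)
s=camera("scene"); e2=proj(s,[[.5647,-.0605,.064],t]); print(e2)
cc=cv2.resize(f[150:450,220:420],(400,600),interpolation=3)
u=e2[0].astype(int); sc=cv2.resize(s["frame"][u[1]-60:u[1]+40,u[0]-33:u[0]+33],(396,600),interpolation=3)
print(u); cv2.imwrite("pics/p1.png",np.hstack([cc,sc]))
E
```

```text
t 24.25 tcp [ 0.4734 -0.0613  0.3571] axis ang 0.04 [ 0.342 -0.001 -0.94 ] tip [ 0.5544 -0.0615  0.1349] along n 0.0702 lat [ 0.0137 -0.001   0.005 ] F [ 0.89 -0.23 -0.89] q [-0.61 -0.07  0.66  2.01  0.03  0.84  1.78]
[[328.07683285 216.55486097]
 [323.28252711 267.76574444]]
[[308.02436331 215.2562064 ]
 [305.16992494 192.51844383]]
[308 215]
```

View pics/p1.png

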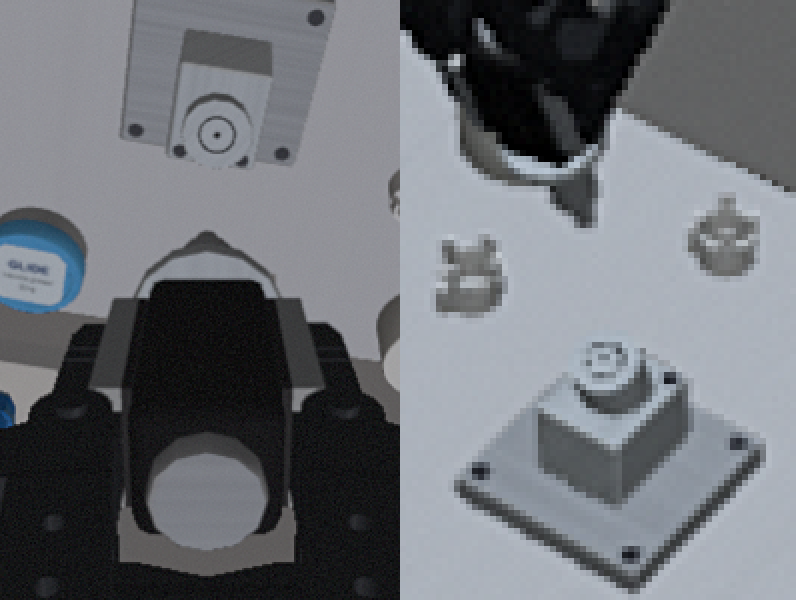

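Request:
apply_moves([
  {"grip": 1, "travel": [0.002, 0.001, -0.016], "rotation": [0, 0, 0]},
  {"grip": 1, "travel": [0.002, 0, -0.02], "rotation": [0, 0, 0]},
  {"grip": 1, "travel": [0.002, 0, -0.017], "rotation": [0, 0, 0]},
  {"grip": 1, "travel": [0.0015, 0, -0.01], "rotation": [0, 0, 0]},
  {"grip": 1, "travel": [0, 0, 0], "rotation": [0, 0, 0]},
  {"grip": 1, "travel": [0, 0, 0], "rotation": [0, 0, 0]},
  {"grip": 1, "travel": [0, 0, 0], "rotation": [0, 0, 0]},
  {"grip": 1, "travel": [0, 0, 0], "rotation": [0, 0, 0]},
])

```text
time_s: 25.15
tcp_pos: [0.4811, -0.0591, 0.2945]
tcp_rot: [0.174, -0.086, 0.981, -0.015]
force: [0.0, 0.3, -1.9]
grip_width: 0.0234
grip_force: 59.8
```

```bash
python3 - <<'E'
from tip import *
st,t=tip()
c=camera("wrist"); s=camera("scene"); e=proj(c,[[.5647,-.0605,.064],t],st).round(1); e2=proj(s,[[.5647,-.0605,.064],t]).round(1); print(e,e2)
cc=cv2.resize(c["frame"][180:300,280:360],(400,600),interpolation=3)
u=e2[0].astype(int); sc=cv2.resize(s["frame"][u[1]-35:u[1]+25,u[0]-20:u[0]+20],(400,600),interpolation=3)
print(u); cv2.imwrite("pics/p2.png",np.hstack([cc,sc]))
E
```

```text
t 25.15 tcp [ 0.4811 -0.0591  0.2945] axis ang 0.08 [ 0.343  0.    -0.939] tip [ 0.5623 -0.0591  0.0724] along n 0.0087 lat [0.0006 0.0014 0.0002] F [ 0.    0.25 -1.89] q [-0.6   0.04  0.69  2.08 -0.09  0.68  1.89]
[[321.1 261.2]
 [323.3 267.8]] [[308.  215.3]
 [306.8 212.7]]
[308 215]
```

View pics/p2.png

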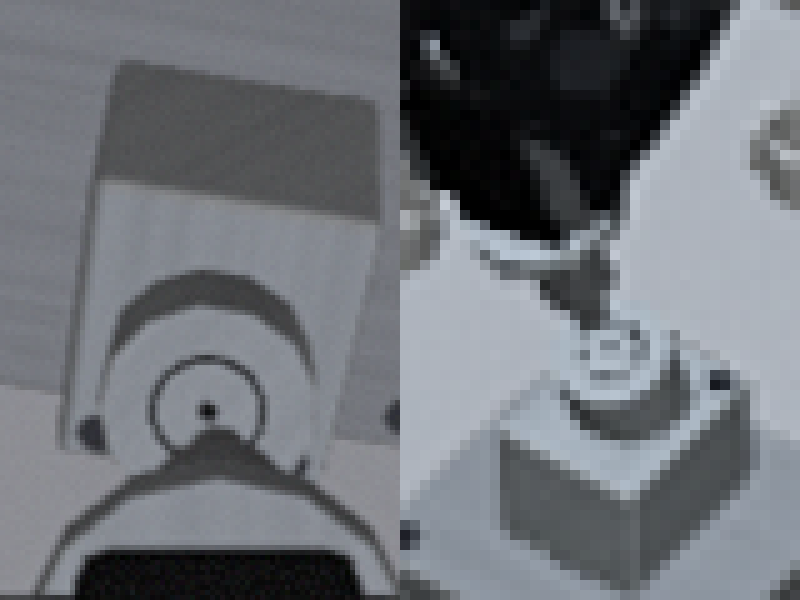

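Request:
apply_moves([
  {"grip": 1, "travel": [0.0006, -0.001, -0.0017], "rotation": [0, 0, 0]},
  {"grip": 1, "travel": [0.0006, 0, -0.0017], "rotation": [0, 0, 0]},
  {"grip": 1, "travel": [0.0006, 0, -0.0017], "rotation": [0, 0, 0]},
  {"grip": 1, "travel": [0, 0, 0], "rotation": [0, 0, 0]},
  {"grip": 1, "travel": [0, 0, 0], "rotation": [0, 0, 0]},
  {"grip": 1, "travel": [0.0006, 0, -0.0017], "rotation": [0, 0, 0]},
  {"grip": 1, "travel": [0.0006, 0, -0.0017], "rotation": [0, 0, 0]},
  {"grip": 1, "travel": [0.0006, 0, -0.0017], "rotation": [0, 0, 0]},
  {"grip": 1, "travel": [0, 0, 0], "rotation": [0, 0, 0]},
  {"grip": 1, "travel": [0, 0, 0], "rotation": [0, 0, 0]},
  {"grip": 1, "travel": [0, 0, 0], "rotation": [0, 0, 0]},
])

```text
time_s: 26.35
tcp_pos: [0.4845, -0.06, 0.2836]
tcp_rot: [0.173, -0.086, 0.981, -0.015]
force: [-0.9, 0.3, 0.8]
grip_width: 0.0236
grip_force: 60.0
```

```bash
python3 - <<'E'
from tip import *
for i in range(4): tip(); camera("top")
E
```

```text
t 26.35 tcp [ 0.4845 -0.06    0.2836] axis ang 0.0 [ 0.342 -0.    -0.94 ] tip [ 0.5654 -0.06    0.0613] along n -0.0027 lat [-0.0003  0.0005 -0.0001] F [-0.85  0.32  0.81] q [-0.59  0.07  0.69  2.09 -0.12  0.66  1.92]
t 26.4 tcp [ 0.4845 -0.06    0.2836] axis ang 0.01 [ 0.342  0.    -0.94 ] tip [ 0.5654 -0.06    0.0614] along n -0.0027 lat [-0.0002  0.0005 -0.0001] F [-0.62 -0.2   0.02] q [-0.59  0.07  0.69  2.09 -0.12  0.66  1.92]
t 26.45 tcp [ 0.4845 -0.06    0.2836] axis ang 0.01 [ 0.342 -0.    -0.94 ] tip [ 0.5654 -0.06    0.0614] along n -0.0027 lat [-0.0002  0.0005 -0.0001] F [-0.35 -0.22  0.69] q [-0.59  0.07  0.69  2.09 -0.12  0.66  1.92]
t 26.5 tcp [ 0.4845 -0.06    0.2836] axis ang 0.01 [ 0.342 -0.    -0.94 ] tip [ 0.5654 -0.06    0.0613] along n -0.0027 lat [-0.0003  0.0005 -0.0001] F [-0.84 -0.29  0.88] q [-0.59  0.07  0.69  2.09 -0.12  0.66  1.92]
```

Request:
apply_moves([
  {"grip": 1, "travel": [0.0004, 0, -0.0011], "rotation": [0, 0, 0]},
  {"grip": 1, "travel": [0.0004, -0.0005, -0.0011], "rotation": [0, 0, 0]},
  {"grip": 1, "travel": [0, 0, 0], "rotation": [0, 0, 0]},
  {"grip": 1, "travel": [0, 0, 0], "rotation": [0, 0, 0]},
  {"grip": 1, "travel": [0, 0, 0], "rotation": [0, 0, 0]},
  {"grip": 1, "travel": [0, 0, 0], "rotation": [0, 0, 0]},
  {"grip": 1, "travel": [0, 0, 0], "rotation": [0, 0, 0]},
  {"grip": 1, "travel": [0, 0, 0], "rotation": [0, 0, 0]},
])

```text
time_s: 27.35
tcp_pos: [0.4852, -0.0605, 0.2813]
tcp_rot: [0.173, -0.086, 0.981, -0.015]
force: [-0.8, 1.9, 1.4]
grip_width: 0.0235
grip_force: 60.0
```

```bash
python3 - <<'E'
from tip import *
F=[]
for i in range(8):
    st=observe(); F.append(st["force"]); c=camera("wrist")
tip(); print(np.mean(F,0))
cv2.imwrite("pics/p3.png",c["frame"])
E
```

```text
t 27.75 tcp [ 0.4852 -0.0605  0.2813] axis ang 0.0 [ 0.342 -0.    -0.94 ] tip [ 0.5661 -0.0605  0.0591] along n -0.0051 lat [-0.0003 -0.     -0.0001] F [-0.84  1.65  1.84] q [-0.59  0.08  0.69  2.09 -0.13  0.65  1.93]
[-0.2606248   1.49177226  1.14188803]
```

```bash
python3 - <<'E'
from tip import *
p=cv2.resize(cv2.imread("pics/p2.png")[:,400:],(40,60),interpolation=cv2.INTER_AREA)[38:60,8:36]  # origin scene (308-20+8, 215-35+38)
s=camera("scene")["frame"]; rr=cv2.matchTemplate(s[208:250,286:334],p,cv2.TM_CCOEFF_NORMED)
print(cv2.minMaxLoc(rr),"expected",(296-286,218-208)); tip()
print(r.hand_in())
E
```

```text
(-0.34643569588661194, 0.9962450861930847, (10, 19), (10, 10)) expected (10, 10)
t 27.8 tcp [ 0.4853 -0.0605  0.2813] axis ang 0.01 [ 0.342 -0.    -0.94 ] tip [ 0.5662 -0.0605  0.0591] along n -0.0051 lat [-0.0003 -0.     -0.0001] F [-1.16  1.65  0.62] q [-0.59  0.08  0.69  2.09 -0.13  0.65  1.93]
the job is handed in; nothing more can be done
None
```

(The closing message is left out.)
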